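# Refit the sander's height crank and start it

### The arm

A 6-joint arm with a two-finger parallel gripper is mounted at the origin on the work surface. World frame = base frame: x ahead of the robot, y to its left, z up, the work surface at z = 0. Lengths are in mm, angles in rad, forces in N, time in s.
With the tool pointing down it reaches from about 350 to 875 mm from the base axis. Payload 4.2 kg.
Tool frame: the origin (TCP) lies at the very end of the fingers, on their centre line; the grasp point (between the pads) lies 19 mm behind it; z points along the fingers, y is the line along which they close (so a half turn about z gives the same grasp; the last joint's range is limited). The gripper opens to 85 mm and grips with 20 to 120 N. Pads are 22 mm wide; open, the fingers measure 114 mm over their backs; the gripper's body (76 mm by 85 mm) begins 54 mm behind the grasp point. The pads swing forward as they close: fully open they stand 13 mm farther back than shut.
Start: joints at [0.259, 0.385, 0.008, 0, -1.194, -0.259], TCP at [624.979, 0.025, 231.312] pointing down, gripper open.
Joint ranges: [-3.14, 3.14], [-1.21, 2.06], [-1.07, 1.41], [-3.16, 2.05], [-2.99, -0.16], [-3.1, 3.1]. Speed limits (rad/s): [2.79, 2.79, 3.14, 3.14, 3.14, 3.14].

### API

Orientations are given as a unit quaternion [x, y, z, w].
In Python, from bench import arm, optics gives the robot as it stands. The module is installed in compiled form; this text tells all that it offers.
- The arm moves only by the tool step_arm, never from a script. Its argument "motion" is a list of rows, each an object with "dr": the turn, a rotation vector about the tool's x, y, z in units of 8 degrees (1.0 is 8 degrees), a list of three; "slide": the shift along the tool's x, y, z in mm, a list of three; "jaw": the finger opening in mm, from 0 to 85.4. A call has exactly 8 rows; each row is the pose to reach, as a shift and turn from the pose commanded when the call began, along the tool's axes at that moment; what a row does not reach only later rows make up. A row lasts 1/8 s, in which the tool goes at most 62.5 mm and 10.7 degrees, less where a joint would pass 70% of its speed; a pose out of reach is approached as far as the arm can. A call with a gripper value outside its range is refused whole. The fingers move at their own pace and stop on an object; the grip force is fixed at half the most. Time passes only in rows, so rows that repeat a pose let the fingers close, or fill a call up. It gives the time, the measured TCP pose, the force, the opening and the grip force at its end, in the units of the state.
- arm.read_state(): the state, without advancing time (a new reading comes with each control period).
- optics.get_image(name): name is "scene" or "side" or "wrist"; returns the picture (384x512x3 uint8, blue, green, red); there is no depth.
- optics.camera_info(name): a dict with "camera_matrix" (3x3 intrinsics, pixels), "view" (4x4, takes a point from world to camera coordinates); the wrist camera has in their place "T_tool_cam" (4x4, takes a point from camera to tool coordinates, whose origin is the TCP and whose axes are the flange's). Camera axes: x right, y up, looking along -z (the intrinsics and any distortion apply to the point x, -y, -z); pixel columns grow to the right and rows downward; lengths in mm; the calibration is good to about 2 mm. A picture is of the moment at which its call begins: read the wrist's pose just before it. camera_info takes no time and is no camera call.
- arm.job_done(): hands the job in; it is judged then, once.
The state is a dict: "clock": time; "joints": joint angles; "joint_vel": joint speeds; "joint_efforts": joint torques, N m; "position": TCP position; "ee_rot": TCP orientation; "contact_force": force on the tool from outside, world axes, zero at the start; "wrist_torque": the same for the moment, N m; "gripper_width": finger opening in mm; "grasp_force": force on a finger pad.
Only numpy, scipy, OpenCV 4.12 (cv2) and the standard library are available. Lean on these libraries where they do the work, as an engineer would, in place of code of your own. Each camera call takes 0.05 s, during which the arm holds its last target. There are 200 camera calls.

### The job

Get the little drum sander running: put the big crank onto the square end of the height screw on top of its hood, pushed fully home on the shoulder, and let go of it. Then flip up the guard over the start switch until it stays open by itself, and press the start button all the way in. Leave the smaller crank, the glue bottle, the gourd and the flute standing where they are.

Things in the scene. Friction and masses are not known exactly. Their poses are not given: they have to be found in the camera images.
- sander: Bench drum sander, fixed. Origin on the bench; x along the drum, away from the switch box; z up. In its frame, mm: switch box x -150..-80, y +-35, top 56 (shut guard plate top 78); hood x -33..133, y +-53, top 155; black dust pipe from the hood's +y side at x 105, to y 85, z 115..160; belt guard, motor x 135..240, below 155; feed table y +-105, top 53; height screw at x 50, y 0.
- screw_seat (a point): Centre of the height screw's round shoulder (33 mm wide, 171 mm above bench, 16 above the hood) on which the hub rests. Frame turns with the screw, z up. Above it a square end, 16 mm across flats, flats facing its x and y: 26 mm full width, then a 4 mm taper to 11 mm. The screw turns stiffly (0.25 N m). Any of the four ways of the square will do; the crank clears the hood all round.
- crank_center (a point): Big steel crank, 0.21-0.39 kg: middle of its square hub, 34 x 34 x 36 mm tall; square bore 17.6 mm right through, parallel to the hub's sides. z up the bore, x along the arm, which is 18 wide, 10 thick, level with the hub's underside; knob 20 mm thick, 60 mm from the bore axis, top 54 mm above the underside. Lies hub down, this point 30 mm above the bench; at home 18 mm above screw_seat.
- small_crank_center (a point): The small crank, which does not belong to the sander: middle of its square hub, 26 x 26 x 26 mm tall, bore 11 mm; x along its arm; knob 16 mm thick, 42 mm from the bore axis, top 42 mm above its underside. Lies on the board, about 150 mm from the big one. To be left alone.
- board: Plywood assembly board, fixed, 12 mm thick; origin on the bench below it; in its frame x -180..190, y -120..120 mm. The two cranks, the glue bottle and the gourd stand on it; a rack of bamboo pipes is fixed along its +x end (x 146..186, up to 50 mm above the bench).
- guard (a joint): Hinge of the black guard cover over the start switch, rad: 0 shut, grows as it flips up, stop at 2.0. Light (60 g); let go below about 1.4 it falls shut, above about 1.7 it falls back against its stop and stays there.
- guard_hinge (a point): Middle of the guard's hinge line, which runs along the sander's y at sander x -83 mm, 74 mm above the bench. Axes turn with the guard; shut they are the sander's. The guard plate runs 68 mm from here towards the sander's -x, 72 mm wide, 4 mm thick, with 17 mm skirts below.
- guard_tab (a point): Centre of the upright finger tab near the guard's free edge, 60 mm from the hinge and, when shut, 90 mm above the bench: 8 mm thick along the sander's x, 16 mm wide along its y, standing 24 mm above the plate, top 102 mm above the bench when shut. Axes turn with the guard. Pinched across its 16 mm it can pivot between the fingers.
- start (a joint): Start push button under the guard, m: 0 out, 0.005 fully in; springs back (about 5 N to push fully in).
- start_top (a point): Centre of the top of the round start button, 22 mm across, 69 mm above the bench, 32 mm from the guard's hinge line; moves with the button, which is pushed straight down.
- flute_center (a point): Finished gourd flute upright in a round wooden stand (90 mm across; 340 mm tall in all), loose, between board and sander: on its axis, 170 mm above the bench. Gourd 84 mm across up to 105 mm high, then three pipes within 26 mm of the axis. To be left standing.
- glue_center (a point): White glue bottle, 34 mm across, 95 mm tall, loose on the board: its middle. To be left alone.
- gourd_center (a point): Unfinished gourd, 72 mm across at its widest (44 mm above the bench), 130 mm tall, loose on the board: its middle. To be left alone.

How it is judged (in metres and radians):
On the way, in this order (a step that is already met when the one before it is completed fails the run):
1. the big crank is home on the square of the height screw and let go (horizontal distance between crank_center and screw_seat below 0.004 m and z of crank_center in the frame of screw_seat between 0.013 and 0.0215 m and angle between crank_center's own z axis and vertical below 0.06 rad and contact force between crank and the fingers below 0.2 N), for 0.2 s.
2. the guard is flipped up past the point where it stays (value of joint guard above 1.45 rad), for 0.2 s.
3. the start button is pressed in under the open guard (value of joint start above 0.004 m and value of joint guard above 1.45 rad), for 0.05 s.
At the end, for the whole second after the job is handed in: big crank home on the screw (hub within 3.5 mm of the shoulder, 4 mm of the axis, tilt under 0.06 rad) and let go; guard staying open beyond 1.45 rad; start button pressed over 4 mm under the open guard and out again; small crank, glue, gourd and flute upright and within 20 mm of where they stood (all of step 1 and value of joint guard above 1.45 rad and value of joint start below 0.002 m and angle between each of small_crank_center, glue_center, gourd_center, flute_center's own z axis and vertical below 0.2 rad); the robot touches nothing.
It fails at once if the small crank is moved by more than 20 mm (distance of small_crank_center from where it was at the start of the episode above 0.02 m).
It fails at once if the glue bottle is moved by more than 20 mm (distance of glue_center from where it was at the start of the episode above 0.02 m).
It fails at once if the gourd is moved by more than 20 mm (distance of gourd_center from where it was at the start of the episode above 0.02 m).
It fails at once if the flute is moved by more than 20 mm (distance of flute_center from where it was at the start of the episode above 0.02 m).
It fails at once if the start button is pressed before the crank is home (value of joint start above 0.004 m and not (horizontal distance between crank_center and screw_seat below 0.004 m and z of crank_center in the frame of screw_seat between 0.013 and 0.0215 m and angle between crank_center's own z axis and vertical below 0.06 rad)).
It also fails if it takes over 70 s, if anything falls off the work surface, if the arm or the gripper's body presses on something with over 40 N, if the wrist force passes 120 N, or if a joint passes its speed limit or range.

## Working session

There is one attempt and no reset: what is moved stays moved. The work goes in short steps, Python scripts to look and compute and a tool call to move; the robot and the scene stay as the last step left them, time stands still between calls to the robot, and variables do not carry over. Pictures are saved under pics/ and viewed, at most 10 in all, crops included, and the job is handed in when it is done.

Besides the shell and the picture viewer there is one more tool, called after ">>>" by a JSON object that holds its "fn" and its "kwargs", one argument or row to a line. step_arm: Moves the arm, as the interface text tells. Its arguments: {"type":"object","properties":{"motion":{"type":"array","items":{"type":"object","properties":{"dr":{"type":"array","items":{"type":"number"}},"slide":{"type":"array","items":{"type":"number"}},"jaw":{"type":"number"}}}}},"required":["motion"]}

```bash
mkdir -p pics
cat > h.py <<'E'
import numpy as np, cv2
from scipy.spatial.transform import Rotation as R
from bench import arm, optics
def snap(n,f):
    s=arm.read_state(); im=optics.get_image(n); cv2.imwrite('pics/'+f,im); return s,im
def camT(n,s=None):
    ci=optics.camera_info(n); K=np.array(ci['camera_matrix'])
    if n!='wrist': return K,np.array(ci['view']),ci
    T=np.eye(4);T[:3,:3]=R.from_quat(s['ee_rot']).as_matrix();T[:3,3]=s['position']
    return K,np.linalg.inv(T@np.array(ci['T_tool_cam'])),ci
def ray(n,uv,s=None):
    K,V,ci=camT(n,s)
    p=cv2.undistortPoints(np.array([[uv]],float),K,np.array(ci.get('distortion',np.zeros(5)),float))[0,0]
    d=V[:3,:3].T@np.array([p[0],-p[1],-1.]); o=-V[:3,:3].T@V[:3,3]
    return o,d
def atz(n,uv,z,s=None):
    o,d=ray(n,uv,s); return (o+d*(z-o[2])/d[2]).round(1)
def proj(n,P,s=None):
    K,V,ci=camT(n,s); q=V[:3,:3]@np.array(P,float)+V[:3,3]; q=K@np.array([q[0],-q[1],-q[2]]); return (q[:2]/q[2]).round(1)
def tri(*a):
    A=np.zeros((3,3));b=np.zeros(3)
    for o,d in a:
        d=d/np.linalg.norm(d);M=np.eye(3)-np.outer(d,d);A+=M;b+=M@o
    x=np.linalg.solve(A,b);return x.round(1)
E
python3 - <<'E'
from h import *
for n in('scene','side','wrist'):
    s,im=snap(n,n+'0.png'); print(n,{k:np.array(v).round(3).tolist() for k,v in optics.camera_info(n).items() if not isinstance(v,str)})
a=np.vstack([cv2.imread('pics/scene0.png')]);
print(s)
E
```

```text
scene {'camera_matrix': [[459.063, 0.0, 256.018], [0.0, 459.063, 188.687], [0.0, 0.0, 1.0]], 'view': [[-0.821, 0.57, 0.019, 428.851], [-0.399, -0.598, 0.695, 141.219], [0.408, 0.563, 0.719, -1479.576], [0.0, 0.0, 0.0, 1.0]]}
side {'camera_matrix': [[387.668, 0.0, 248.115], [0.0, 387.668, 200.06], [0.0, 0.0, 1.0]], 'view': [[0.917, -0.4, 0.006, -493.85], [0.228, 0.534, 0.814, -237.491], [-0.329, -0.745, 0.58, -833.958], [0.0, 0.0, 0.0, 1.0]]}
wrist {'camera_matrix': [[318.325, 0.0, 259.894], [0.0, 318.325, 195.425], [0.0, 0.0, 1.0]], 'T_tool_cam': [[-0.001, 0.963, 0.271, 68.68], [1.0, 0.001, 0.0, -0.347], [0.0, 0.271, -0.963, -141.844], [0.0, 0.0, 0.0, 1.0]]}
{'clock': 0.1, 'joints': array([ 2.58578115e-01,  3.85477717e-01,  6.76219223e-03, -4.32576729e-04,
       -1.19400313e+00, -2.58602376e-01]), 'joint_vel': array([-0.00056514, -0.00319495,  0.00358364,  0.00175793,  0.0015487 ,
       -0.00039624]), 'joint_efforts': array([-1.56639462e-04, -3.93318307e+01,  1.88940257e+01,  4.19821456e+00,
       -1.88200334e-03,  7.23860285e-05]), 'position': array([6.24477374e+02, 2.57933654e-03, 2.30332390e+02]), 'ee_rot': array([-7.07041451e-01,  7.07171424e-01,  6.57033219e-04, -7.29769950e-04]), 'contact_force': array([ 0.49491522, -0.55206421,  0.97002584]), 'wrist_torque': array([-0.01661015,  0.04971163,  0.03976008]), 'grasp_force': 0.0, 'gripper_width': 85.44957707341362}
```

View pics/scene0.png

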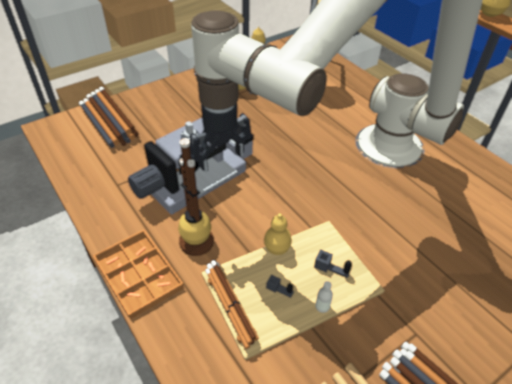

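View pics/side0.png

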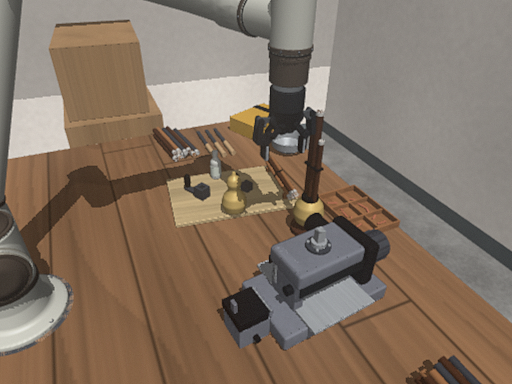

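Run:
```python
from h import *
def crop(f,o,x,y,w,h,k):
    im=cv2.imread('pics/'+f)[y:y+h,x:x+w]; im=cv2.resize(im,None,fx=k,fy=k,interpolation=cv2.INTER_CUBIC)
    for i in range(0,w,20): cv2.putText(im,str(x+i),(i*k,10),0,.35,(0,0,255),1); cv2.line(im,(i*k,12),(i*k,18),(0,0,255),1)
    for i in range(0,h,20): cv2.putText(im,str(y+i),(0,i*k+4),0,.35,(0,0,255),1)
    cv2.imwrite('pics/'+o,im)
crop('side0.png','sideA.png',215,215,180,135,4)
crop('scene0.png','sceneA.png',250,220,120,90,6)
for n,p in [('scene',(333,224)),('scene',(382,292)),('scene',(248,352)),('scene',(324,258)),('scene',(280,286)),('scene',(324,310)),('scene',(278,252))]: print(p,atz(n,p,12))
for p in [(201,192),(319,237),(247,186)]: print(p,atz('side',p,30), atz('side',p,190))
```

```text
(333, 224) [379.3 155.   12. ]
(382, 292) [421.7 377.4  12. ]
(248, 352) [766.  320.5  12. ]
(324, 258) [471.8 225.8  12. ]
(280, 286) [612.  228.8  12. ]
(324, 310) [566.6 336.1  12. ]
(278, 252) [556.6 146.4  12. ]
(201, 192) [488.6 235.6  30. ] [425.6   7.3 190. ]
(319, 237) [702.4 -77.3  30. ] [ 586.8 -228.6  190. ]
(247, 186) [627.3 211.7  30. ] [530.2 -10.7 190. ]
```

View pics/sideA.png

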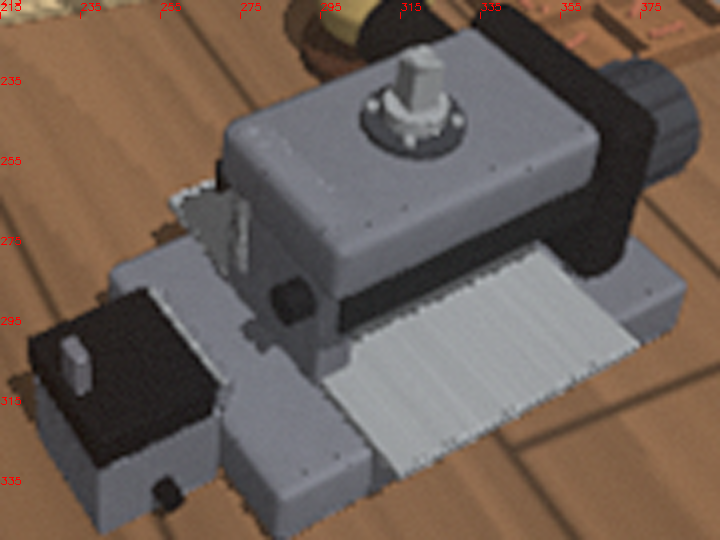

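View pics/sceneA.png

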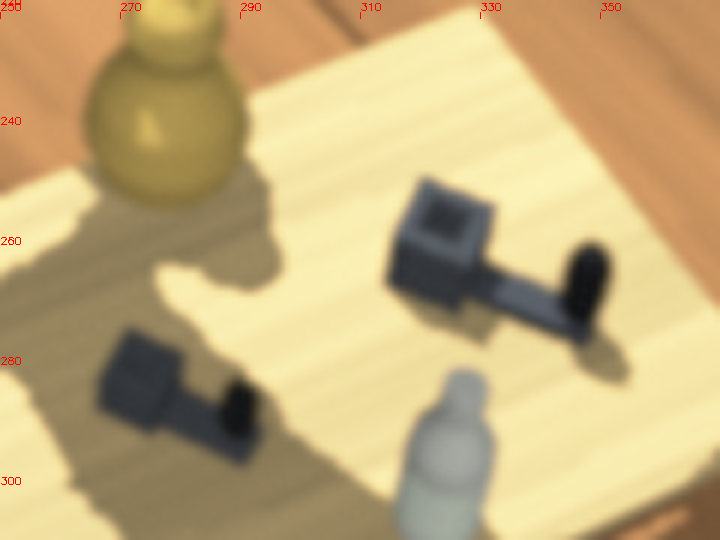

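Run:
```python
from h import *
from scipy.optimize import least_squares
c=lambda p:(250+p[0]/6,220+p[1]/6)
h=atz('scene',c((447,220)),48);k=atz('scene',c((592,248)),64)
print('hub',h,'knob',k,np.linalg.norm((k-h)[:2]),np.degrees(np.arctan2(*(k-h)[1::-1])))
for p in [(425,178),(495,207),(464,262),(395,240)]: print(atz('scene',c(p),48))
print(tri(ray('scene',c((447,220))),ray('side',(201.5,188))))
s=lambda p:(215+p[0]/4,215+p[1]/4)
pts=[((-33,-53,155),(345,262)),((-33,53,155),(226,130)),((133,53,155),(478,26)),((133,-53,155),(606,130)),((50,0,201),(420,52)),((-151,36,78),(29,345)),((-151,-36,78),(100,468)),((-83,36,78),(148,288)),((-143,0,102),(72,340))]
def f(q,full=False):
    ct,st=np.cos(q[2]),np.sin(q[2]);r=[]
    for P,u in pts:
        W=(q[0]+ct*P[0]-st*P[1],q[1]+st*P[0]+ct*P[1],P[2]); r.append(proj('side',W)-s(u))
    return np.array(r) if full else np.ravel(r)
r=least_squares(f,[600,-250,0],diff_step=1e-3,x_scale=[100,100,1],loss='soft_l1')
print(r.x,np.degrees(r.x[2]));print(f(r.x,True).round(1))
q=r.x;W=lambda P:np.round([q[0]+np.cos(q[2])*P[0]-np.sin(q[2])*P[1],q[1]+np.sin(q[2])*P[0]+np.cos(q[2])*P[1],P[2]],1)
for n,P in dict(screw=(50,0,171),tab=(-143,0,90),button=(-115,0,69),hinge=(-83,0,74)).items(): print(n,W(P))
# flute
print('flute stand',atz('scene',(197,243),5), tri(ray('scene',(195,228)),ray('side',(306,213))))
```

```text
hub [488.8 240.5  48. ] knob [459.4 290.4  64. ] 57.91692326082248 120.50567152027976
[482.6 219.6  48. ]
[468.4 246.6  48. ]
[496.5 259.9  48. ]
[512.5 236.3  48. ]
[489.1 237.7  43.7]
[ 546.06024484 -232.90009101    0.        ] 0.0
[[-2.4  1. ]
 [ 1.1 -2.4]
 [ 7.3  3. ]
 [ 6.9  8.7]
 [ 5.   4.7]
 [-0.6 -6.2]
 [-4.7 -9.1]
 [ 0.9 -2.2]
 [-1.1 -1.2]]
screw [ 596.1 -232.9  171. ]
tab [ 403.1 -232.9   90. ]
button [ 431.1 -232.9   69. ]
hinge [ 463.1 -232.9   74. ]
flute stand [709.8   2.6   5. ] [705.5  -5.   55.4]
```

```bash
sed -i "s/(q\[:2\]\/q\[2\]).round(1)/q[:2]\/q[2]/" h.py
python3 - <<'E'
from h import *
from scipy.optimize import least_squares
s=lambda p:(215+p[0]/4,215+p[1]/4)
pts=[((-33,-53,155),(345,262)),((-33,53,155),(226,130)),((133,53,155),(478,26)),((133,-53,155),(606,130)),((50,0,201),(420,52)),((-151,36,78),(29,345)),((-151,-36,78),(100,468)),((-83,36,78),(148,288)),((-143,0,102),(72,340))]
def f(q,full=False):
    ct,st=np.cos(q[2]),np.sin(q[2]);r=[]
    for P,u in pts:
        W=(q[0]+ct*P[0]-st*P[1],q[1]+st*P[0]+ct*P[1],P[2]); r.append(proj('side',W)-s(u))
    return np.array(r) if full else np.ravel(r)
r=least_squares(f,[560,-250,0.1],x_scale=[100,100,1],loss='soft_l1')
print(r.x,np.degrees(r.x[2]));print(f(r.x,True).round(1))
q=r.x;W=lambda P:np.round([q[0]+np.cos(q[2])*P[0]-np.sin(q[2])*P[1],q[1]+np.sin(q[2])*P[0]+np.cos(q[2])*P[1],P[2]],1)
for n,P in dict(screw=(50,0,171),tab=(-143,0,90),button=(-115,0,69),hinge=(-83,0,74)).items(): print(n,W(P), np.linalg.norm(W(P)[:2]))
E
```

```text
[ 5.44522050e+02 -2.28152005e+02  1.23159540e-01] 7.056521831114914
[[-0.2 -0.3]
 [-2.4 -1.5]
 [-1.7 -1.4]
 [ 1.6  1.2]
 [ 1.1  1.6]
 [-0.3 -0.3]
 [ 0.1 -4.2]
 [-0.4  0.5]
 [ 1.2  3.9]]
screw [ 594.1 -222.   171. ] 634.2229970601824
tab [ 402.6 -245.7   90. ] 471.6516193123904
button [ 430.4 -242.3   69. ] 493.9164403013935
hinge [ 462.2 -238.3   74. ] 520.0151247800394
```

>>> {"fn": "step_arm", "kwargs": {
  "motion": [
    {"slide": [-60,34,0],"dr": [0,0,-1],"jaw": 85},
    {"slide": [-120,68,0],"dr": [0,0,-2],"jaw": 85},
    {"slide": [-180,102,10],"dr": [0,0,-3],"jaw": 85},
    {"slide": [-239,135,30],"dr": [0,0,-3.75],"jaw": 85},
    {"slide": [-239,135,50],"dr": [0,0,-3.75],"jaw": 85},
    {"slide": [-239,135,60],"dr": [0,0,-3.75],"jaw": 85},
    {"slide": [-239,135,60],"dr": [0,0,-3.75],"jaw": 85},
    {"slide": [-239,135,60],"dr": [0,0,-3.75],"jaw": 85}
  ]
}}

```text
clock: 1.15
position: [491.0, 238.4, 172.1]
ee_rot: [0.866, -0.501, 0.0, -0.001]
contact_force: [0.5, 0.7, 0.6]
gripper_width: 85.0
grasp_force: 0.0
```

Run:
```python
from h import *
import json
s,im=snap('wrist','w1.png'); print(s['clock'],s['position'],R.from_quat(s['ee_rot']).as_matrix().round(3))
json.dump({k:np.array(s[k]).tolist() for k in('position','ee_rot')},open('s1.json','w'))
```

```text
1.15 [491.0007786  238.40428263 172.07525226] [[ 0.499 -0.867  0.001]
 [-0.867 -0.499  0.001]
 [ 0.    -0.001 -1.   ]]
```

View pics/w1.png

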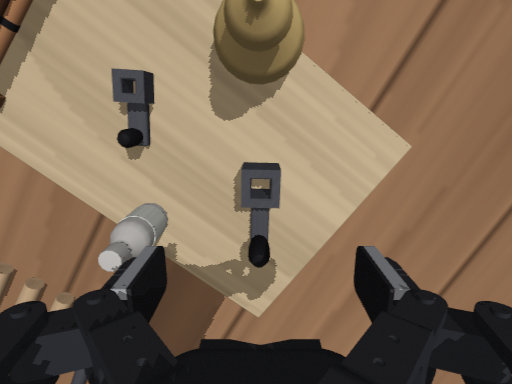

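Run:
```python
from h import *
import json
s=json.load(open('s1.json'))
M=R.from_quat(s['ee_rot']).as_matrix()
def T(P): return (M.T@(np.array(P)-s['position'])).round(1)
h=atz('wrist',(261.5,188.5),48,s); print('hub',h,T(h))
for p in [(243,173),(280,173),(281,207),(242,208)]: print(atz('wrist',p,48,s),T(atz('wrist',p,48,s)))
k=atz('wrist',(259,249),66,s);print('knob',k,T(k))
a=atz('wrist',(260,213),22,s);b=atz('wrist',(260,240),22,s);print('arm',T(a),T(b))
print('bottle top',atz('wrist',(110,260),107,s),T(atz('wrist',(110,260),107,s)),'base',T(atz('wrist',(155,213),12,s)))
print('gourd',T(atz('wrist',(259,45),44,s)))
```

```text
hub [490.4 237.7  48. ] [  0.3   1.  124.1]
[510.8 233.7  48. ] [ 13.9 -14.6 124.1]
[483.5 218.   48. ] [ 13.9  16.8 124.1]
[467.2 243.7  48. ] [-16.5  18.2 124. ]
[496.4 261.5  48. ] [-17.3 -16.  124.1]
knob [468.1 280.7  66. ] [-48.1  -1.1 106.1]
arm [-30.9  -0.3 150.1] [-59.2  -0.3 150.1]
bottle top [565.9 324.6 107. ] [ -37.4 -107.8   65.2] base [ -34.2 -105.3  160.2]
gourd [114.5  -1.  128.1]
```

>>> {"fn": "step_arm", "kwargs": {
  "motion": [
    {"slide": [-0.5,1,50],"dr": [0,0,0],"jaw": 85},
    {"slide": [-0.5,1,100],"dr": [0,0,0],"jaw": 70},
    {"slide": [-0.5,1,130],"dr": [0,0,0],"jaw": 60},
    {"slide": [-0.5,1,150],"dr": [0,0,0],"jaw": 60},
    {"slide": [-0.5,1,155],"dr": [0,0,0],"jaw": 60},
    {"slide": [-0.5,1,155],"dr": [0,0,0],"jaw": 45},
    {"slide": [-0.5,1,155],"dr": [0,0,0],"jaw": 20},
    {"slide": [-0.5,1,155],"dr": [0,0,0],"jaw": 20}
  ]
}}

```text
clock: 2.2
position: [490.0, 239.7, 17.8]
ee_rot: [0.866, -0.5, 0.001, -0.002]
contact_force: [1.7, -0.0, 3.7]
gripper_width: 33.4
grasp_force: 60.1
```

>>> {"fn": "step_arm", "kwargs": {
  "motion": [
    {"slide": [0,0,0],"dr": [0,0,0],"jaw": 20},
    {"slide": [0,0,0],"dr": [0,0,0],"jaw": 20},
    {"slide": [0,0,0],"dr": [0,0,0],"jaw": 20},
    {"slide": [0,0,-10],"dr": [0,0,0],"jaw": 20},
    {"slide": [0,0,-30],"dr": [0,0,0],"jaw": 20},
    {"slide": [0,0,-70],"dr": [0,0,0],"jaw": 20},
    {"slide": [0,0,-120],"dr": [0,0,0],"jaw": 20},
    {"slide": [0,0,-160],"dr": [0,0,0],"jaw": 20}
  ]
}}

```text
clock: 3.2
position: [488.0, 238.7, 177.8]
ee_rot: [0.866, -0.5, -0.0, 0.0]
contact_force: [0.8, -0.8, -3.5]
gripper_width: 32.9
grasp_force: 59.8
```

>>> {"fn": "step_arm", "kwargs": {
  "motion": [
    {"slide": [40,14,-40],"dr": [0,0,0],"jaw": 20},
    {"slide": [98,34,-70],"dr": [0,0,0],"jaw": 20},
    {"slide": [156,55,-85],"dr": [0,0,0],"jaw": 20},
    {"slide": [214,75,-85],"dr": [0,0,0],"jaw": 20},
    {"slide": [270,95,-85],"dr": [0,0,0],"jaw": 20},
    {"slide": [325,115,-85],"dr": [0,0,0],"jaw": 20},
    {"slide": [370,130,-85],"dr": [0,0,0],"jaw": 20},
    {"slide": [392,138,-85],"dr": [0,0,0],"jaw": 20}
  ]
}}

```text
clock: 4.2
position: [564.2, -171.5, 260.0]
ee_rot: [0.865, -0.501, -0.002, 0.0]
contact_force: [-0.4, 1.1, -3.4]
gripper_width: 33.4
grasp_force: 59.7
```

>>> {"fn": "step_arm", "kwargs": {
  "motion": [
    {"slide": [0,0,0],"dr": [0,0,0],"jaw": 20},
    {"slide": [0,0,0],"dr": [0,0,0],"jaw": 20},
    {"slide": [0,0,0],"dr": [0,0,0],"jaw": 20},
    {"slide": [0,0,0],"dr": [0,0,0],"jaw": 20},
    {"slide": [0,0,0],"dr": [0,0,0],"jaw": 20},
    {"slide": [0,0,0],"dr": [0,0,0],"jaw": 20},
    {"slide": [0,0,0],"dr": [0,0,0],"jaw": 20},
    {"slide": [0,0,0],"dr": [0,0,0],"jaw": 20}
  ]
}}

```text
clock: 5.2
position: [565.3, -169.6, 261.3]
ee_rot: [0.866, -0.5, -0.0, 0.0]
contact_force: [0.0, 0.5, -3.2]
gripper_width: 33.3
grasp_force: 59.7
```

Run:
```python
from h import *
import json
s,im=snap('wrist','w2.png'); print(s['clock'],s['position'],R.from_quat(s['ee_rot']).as_matrix().round(3),s['contact_force'])
json.dump({k:np.array(s[k]).tolist() for k in('position','ee_rot')},open('s2.json','w'))
cv2.imwrite('pics/w2b.png',cv2.resize(im,(800,600),interpolation=cv2.INTER_CUBIC))
```

```text
5.2 [ 565.33215346 -169.56181882  261.29782362] [[ 0.5   -0.866 -0.   ]
 [-0.866 -0.5    0.   ]
 [-0.     0.    -1.   ]] [ 0.04507107  0.45356576 -3.21781432]
```

View pics/w2b.png

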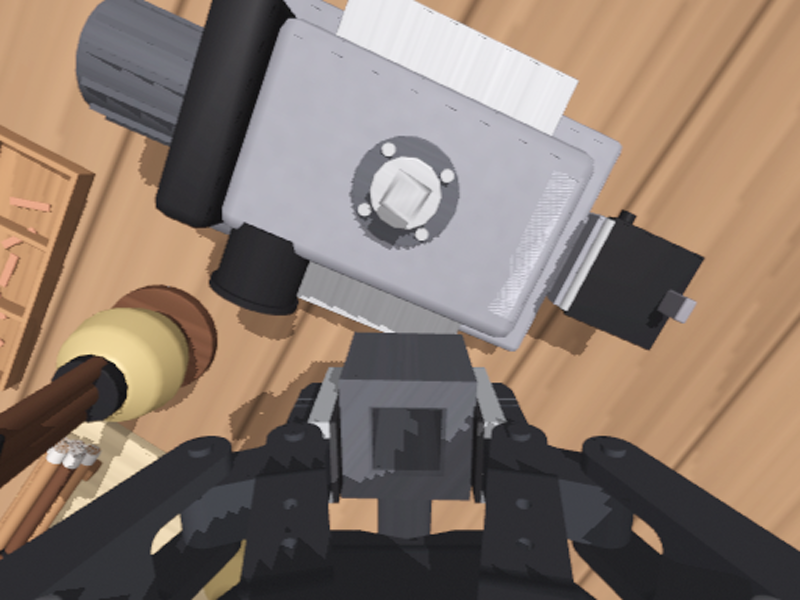

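Run:
```python
from h import *
im=cv2.imread('pics/w2.png')
def c(x,y,w,k):
    o=cv2.resize(im[y:y+w,x:x+w],None,fx=k,fy=k,interpolation=cv2.INTER_CUBIC)
    for i in range(0,w,5): cv2.line(o,(i*k,0),(i*k,4 if i%10 else 9),(0,0,255),1); cv2.line(o,(0,i*k),(4 if i%10 else 9,i*k),(0,0,255),1)
    return o
a=c(238,98,44,9);b=c(211,210,99,4)
cv2.imwrite('pics/w2c.png',np.hstack([a,b]))
```

```text
(no output)
```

View pics/w2c.png

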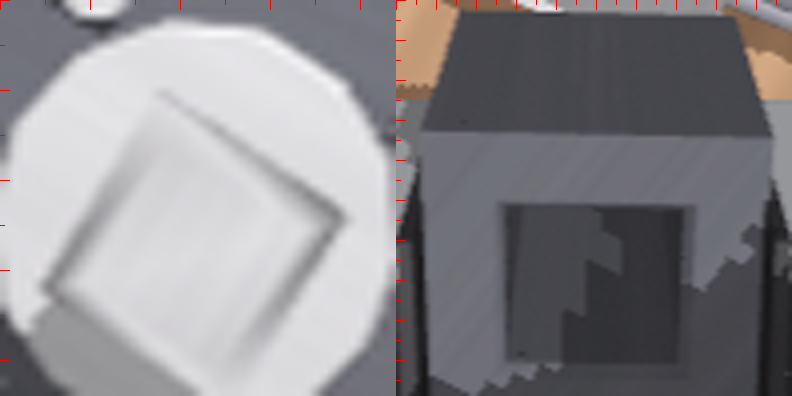

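Run:
```python
from h import *
import json
s=json.load(open('s2.json'))
M=R.from_quat(s['ee_rot']).as_matrix();p0=np.array(s['position'])
T=lambda P:(M.T@(np.array(P)-p0))
c=lambda u:(238+u[0]/9,98+u[1]/9)
C=[T(atz('wrist',c(u),197,s))[:2] for u in [(160,92),(345,215),(45,290)]]
for a in C: print(a.round(1))
print('center',((C[1]+C[2])/2).round(1),'sides',np.linalg.norm(C[1]-C[0]),np.linalg.norm(C[2]-C[0]))
e=C[1]-C[0];print('ang',np.degrees(np.arctan2(e[1],e[0]))); e=C[2]-C[0];print(np.degrees(np.arctan2(e[1],e[0])))
print('shoulder centre',T(atz('wrist',(407*.64,192*.64),171,s)))
zt=p0[2]+30.2
for u in [(217.5,243.75),(304.5,244),(237,261.25),(285.75,261.25)]: print('hub',T(atz('wrist',u,zt,s)).round(1))
for n,u in dict(tab=(680*.64,305*.64)).items(): print(n,atz('wrist',u,90,s))
for u in [(608,218),(555,308),(703,258),(650,350)]: print(atz('wrist',(u[0]*.64,u[1]*.64),78,s))
```

```text
[67.5 -2.8]
[59.1 10.1]
[ 54.  -11.1]
center [56.5 -0.5] sides 15.420765197621332 15.80506247427579
ang 122.9691424256694
-148.5543722831051
shoulder centre [57.22651295  0.1577247  90.2948814 ]
hub [ 18.4 -16.5 -30.2]
hub [ 18.2  16.7 -30.2]
hub [ 11.   -9.2 -30.2]
hub [ 11.    9.7 -30.2]
tab [ 401.  -242.4   90. ]
[ 470.5 -266.    78. ]
[ 465.7 -198.8   78. ]
[ 400.4 -276.1   78. ]
[ 391.  -206.7   78. ]
```

>>> {"fn": "step_arm", "kwargs": {
  "motion": [
    {"slide": [20,0,0],"dr": [0,0,1.2],"jaw": 20},
    {"slide": [40,0,10],"dr": [0,0,2.4],"jaw": 20},
    {"slide": [55.6,-1,20],"dr": [0,0,3.6],"jaw": 20},
    {"slide": [55.6,-1,30],"dr": [0,0,4.03],"jaw": 20},
    {"slide": [55.6,-1,40],"dr": [0,0,4.03],"jaw": 20},
    {"slide": [55.6,-1,44],"dr": [0,0,4.03],"jaw": 20},
    {"slide": [55.6,-1,44],"dr": [0,0,4.03],"jaw": 20},
    {"slide": [55.6,-1,44],"dr": [0,0,4.03],"jaw": 20}
  ]
}}

```text
clock: 6.25
position: [594.3, -217.1, 218.0]
ee_rot: [-0.693, 0.721, -0.001, 0.0]
contact_force: [-0.4, 0.1, -2.9]
gripper_width: 33.0
grasp_force: 59.7
```

Run:
```python
from h import *
ims=[]
for n,(x,y,w,h) in dict(side=(275,190,100,75),scene=(180,90,100,75)).items():
    s,im=snap(n,n+'3.png'); ims.append(cv2.resize(im[y:y+h,x:x+w],None,fx=4,fy=4,interpolation=cv2.INTER_CUBIC))
cv2.imwrite('pics/c3.png',np.hstack(ims)); print(s['clock'],s['position'],s['ee_rot'],s['contact_force'])
```

```text
6.3 [ 594.29446386 -217.12431947  217.99117135] [-6.93338102e-01  7.20612176e-01 -5.16723496e-04  3.18546500e-04] [ 0.5283076  0.1280124 -3.3485683]
```

View pics/c3.png

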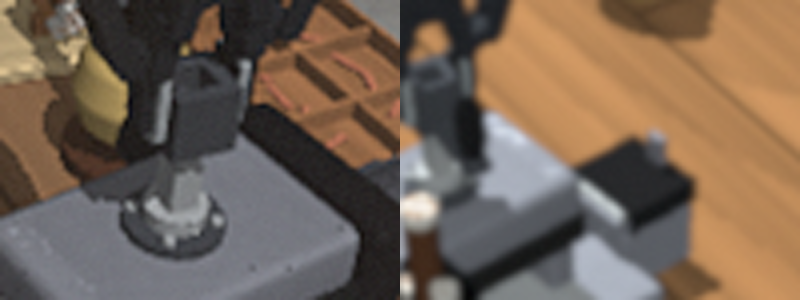

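Run:
```python
from h import *
s=arm.read_state();p=np.array(s['position']);M=R.from_quat(s['ee_rot']).as_matrix()
print('joints',s['joints'].round(2))
hub=p+M@np.array([1.3,.15,0]);print('hub',hub)
u=p[2]-5.8
for z in(u,u+36):
  for a in(-17,17):
    for b in(-17,17):
      q=p+M@np.array([1.3+a,.15+b,0]);q[2]=z
      print(a,b,round(z),'crop',((proj('side',q)-[275,190])*4).round(0))
for z in(171,185,197,201): print('screw at hub xy',z,((proj('side',[hub[0],hub[1],z])-[275,190])*4).round(0))
```

```text
joints [-0.09  0.41  0.01  0.   -1.17  0.06]
hub [ 594.04700841 -218.44977816  217.94353722]
-17 -17 212 crop [196. 108.]
-17 17 212 crop [134. 123.]
17 -17 212 crop [232. 149.]
17 17 212 crop [169. 166.]
-17 -17 248 crop [205.  49.]
-17 17 248 crop [142.  64.]
17 -17 248 crop [243.  89.]
17 17 248 crop [178. 105.]
screw at hub xy 171 [173. 201.]
screw at hub xy 185 [176. 179.]
screw at hub xy 197 [179. 161.]
screw at hub xy 201 [180. 154.]
```

>>> {"fn": "step_arm", "kwargs": {
  "motion": [
    {"slide": [0,0,4],"dr": [0,0,0],"jaw": 20},
    {"slide": [0,0,8],"dr": [0,0,0],"jaw": 20},
    {"slide": [0,0,10],"dr": [0,0,0],"jaw": 20},
    {"slide": [0,0,12],"dr": [0,0,0],"jaw": 20},
    {"slide": [0,0,13],"dr": [0,0,0],"jaw": 20},
    {"slide": [0,0,14],"dr": [0,0,0],"jaw": 20},
    {"slide": [0,0,14],"dr": [0,0,0],"jaw": 20},
    {"slide": [0,0,14],"dr": [0,0,0],"jaw": 20}
  ]
}}

```text
clock: 7.35
position: [594.1, -217.2, 203.4]
ee_rot: [-0.693, 0.721, -0.0, 0.0]
contact_force: [0.4, -0.2, -4.1]
gripper_width: 33.3
grasp_force: 59.7
```

>>> {"fn": "step_arm", "kwargs": {
  "motion": [
    {"slide": [0,0,1],"dr": [0,0,0],"jaw": 20},
    {"slide": [0,0,2],"dr": [0,0,0],"jaw": 20},
    {"slide": [0,0,2.5],"dr": [0,0,0],"jaw": 20},
    {"slide": [0,0,3],"dr": [0,0,0],"jaw": 20},
    {"slide": [0,0,3.5],"dr": [0,0,0],"jaw": 20},
    {"slide": [0,0,4],"dr": [0,0,0],"jaw": 20},
    {"slide": [0,0,4],"dr": [0,0,0],"jaw": 20},
    {"slide": [0,0,4],"dr": [0,0,0],"jaw": 20}
  ]
}}

```text
clock: 8.35
position: [594.0, -217.2, 199.3]
ee_rot: [-0.693, 0.721, -0.0, -0.0]
contact_force: [-0.1, 0.3, -3.0]
gripper_width: 33.1
grasp_force: 59.7
```

Run:
```python
from h import *
s=arm.read_state();print(s['position'],s['contact_force'],s['wrist_torque'],s['ee_rot'])
```

```text
[ 594.02641639 -217.17181851  199.32950416] [-0.09897083  0.29349748 -3.04915701] [-0.02853243 -0.03369359 -0.01157196] [-6.93151382e-01  7.20792038e-01 -1.47965110e-05 -9.73991396e-07]
```

>>> {"fn": "step_arm", "kwargs": {
  "motion": [
    {"slide": [0,0,3],"dr": [0,0,0],"jaw": 20},
    {"slide": [0,0,6],"dr": [0,0,0],"jaw": 20},
    {"slide": [0,0,9],"dr": [0,0,0],"jaw": 20},
    {"slide": [0,0,12],"dr": [0,0,0],"jaw": 20},
    {"slide": [0,0,15],"dr": [0,0,0],"jaw": 20},
    {"slide": [0,0,18],"dr": [0,0,0],"jaw": 20},
    {"slide": [0,0,20],"dr": [0,0,0],"jaw": 20},
    {"slide": [0,0,20],"dr": [0,0,0],"jaw": 20}
  ]
}}

```text
clock: 9.35
position: [593.9, -217.2, 179.1]
ee_rot: [-0.693, 0.721, 0.0, -0.0]
contact_force: [-0.2, -0.3, -3.4]
gripper_width: 33.3
grasp_force: 59.7
```

>>> {"fn": "step_arm", "kwargs": {
  "motion": [
    {"slide": [0,0,1],"dr": [0,0,0],"jaw": 20},
    {"slide": [0,0,2],"dr": [0,0,0],"jaw": 20},
    {"slide": [0,0,2.5],"dr": [0,0,0],"jaw": 20},
    {"slide": [0,0,2.5],"dr": [0,0,0],"jaw": 20},
    {"slide": [0,0,2.5],"dr": [0,0,0],"jaw": 45},
    {"slide": [0,0,2.5],"dr": [0,0,0],"jaw": 60},
    {"slide": [0,0,2.5],"dr": [0,0,0],"jaw": 60},
    {"slide": [0,0,2.5],"dr": [0,0,0],"jaw": 60}
  ]
}}

```text
clock: 10.35
position: [594.1, -217.2, 177.0]
ee_rot: [-0.693, 0.721, -0.0, 0.0]
contact_force: [0.2, -0.4, 0.7]
gripper_width: 60.3
grasp_force: 0.0
```

>>> {"fn": "step_arm", "kwargs": {
  "motion": [
    {"slide": [0,0,-40],"dr": [0,0,0],"jaw": 60},
    {"slide": [0,0,-85],"dr": [0,0,0],"jaw": 60},
    {"slide": [5,35,-85],"dr": [0,0,1.3],"jaw": 60},
    {"slide": [12,75,-85],"dr": [0,0,2.6],"jaw": 50},
    {"slide": [20,115,-80],"dr": [0,0,3.9],"jaw": 50},
    {"slide": [26,150,-70],"dr": [0,0,5.2],"jaw": 50},
    {"slide": [32,190,-50],"dr": [0,0,6.5],"jaw": 50},
    {"slide": [32.5,190.4,-50],"dr": [0,0,7.8],"jaw": 50}
  ]
}}

```text
clock: 11.35
position: [398.7, -241.9, 225.7]
ee_rot: [-0.216, 0.976, 0.001, -0.001]
contact_force: [1.2, 0.1, 0.5]
gripper_width: 49.5
grasp_force: 0.0
```

>>> {"fn": "step_arm", "kwargs": {
  "motion": [
    {"slide": [0,0,10],"dr": [0,0,1.3],"jaw": 50},
    {"slide": [0,0,30],"dr": [0,0,2.29],"jaw": 50},
    {"slide": [0,0,50],"dr": [0,0,2.29],"jaw": 50},
    {"slide": [0,0,65],"dr": [0,0,2.29],"jaw": 50},
    {"slide": [0,0,70],"dr": [0,0,2.29],"jaw": 50},
    {"slide": [0,0,70],"dr": [0,0,2.29],"jaw": 50},
    {"slide": [0,0,70],"dr": [0,0,2.29],"jaw": 50},
    {"slide": [0,0,70],"dr": [0,0,2.29],"jaw": 50}
  ]
}}

```text
clock: 12.35
position: [402.8, -242.3, 157.4]
ee_rot: [-0.061, 0.998, -0.0, 0.001]
contact_force: [-0.0, -0.7, -0.1]
gripper_width: 49.7
grasp_force: 0.0
```

Run:
```python
from h import *
import json
s,im=snap('wrist','w4.png'); print(s['clock'],s['position'],R.from_quat(s['ee_rot']).as_matrix().round(3),s['joints'].round(2))
json.dump({k:np.array(s[k]).tolist() for k in('position','ee_rot')},open('s4.json','w'))
_,sd=snap('side','side4.png')
cv2.imwrite('pics/c4.png',np.hstack([im[:,60:460],cv2.resize(sd[190:350,215:365],None,fx=2.4,fy=2.4,interpolation=cv2.INTER_CUBIC)]))
```

```text
12.35 [ 402.84313744 -242.31458313  157.4125516 ] [[-0.992 -0.123  0.001]
 [-0.123  0.992 -0.   ]
 [-0.001 -0.001 -1.   ]] [-0.19  0.19 -0.47  0.   -0.91 -1.25]
```

View pics/c4.png

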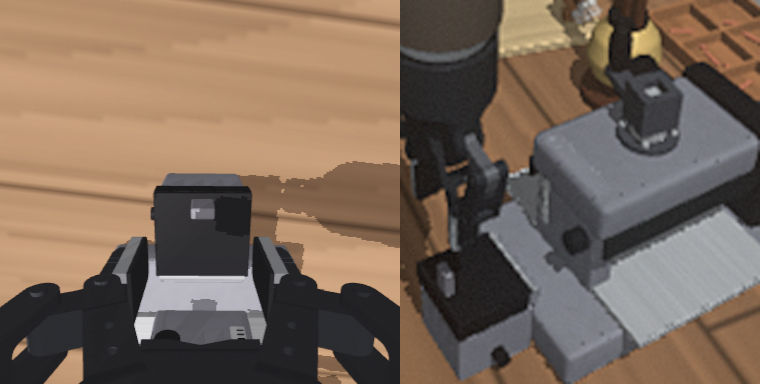

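Run:
```python
from h import *
import json
s=json.load(open('s4.json'))
M=R.from_quat(s['ee_rot']).as_matrix();p0=np.array(s['position'])
T=lambda u,z:(M.T@(atz('wrist',u,z,s)-p0)).round(1)
for u in [(251,199),(275,199),(251,209),(275,209),(251,219),(275,219)]: print(u,T(u,102),T(u,78))
print('plate',T((215,188),78),T((311,188),78),T((215,276),78),T((311,276),78))
im=cv2.imread('pics/w4.png'); print(im[190:228,262].tolist()); print([int(v[1]) for v in im[205,245:282]])
q=[402.5,-242.1,102];print(proj('side',q)); print(proj('wrist',q,s))
```

```text
(251, 199) [10.4 -5.9 55.4] [ 3.3 -6.6 79.4]
(275, 199) [10.3  9.6 55.4] [ 3.4 10.7 79.4]
(251, 209) [ 3.6 -6.  55.4] [-4.3 -6.7 79.4]
(275, 209) [ 3.6  9.6 55.4] [-4.3 10.8 79.4]
(251, 219) [-3.4 -6.  55.4] [-12.   -6.8  79.4]
(275, 219) [-3.3  9.7 55.4] [-12.1  10.9  79.4]
plate [ 11.6 -32.4  79.4] [11.6 36.4 79.4] [-59.1 -35.2  79.5] [-59.1  39.5  79.5]
[[27, 25, 26], [32, 30, 32], [27, 27, 28], [46, 42, 44], [55, 52, 53], [54, 51, 52], [54, 52, 52], [55, 51, 53], [57, 54, 56], [88, 83, 87], [90, 84, 87], [90, 84, 86], [91, 84, 87], [91, 85, 88], [91, 86, 88], [91, 86, 89], [91, 85, 89], [88, 81, 85], [100, 93, 97], [114, 108, 111], [119, 112, 115], [118, 111, 115], [119, 111, 114], [118, 111, 114], [117, 110, 114], [117, 110, 113], [116, 109, 113], [115, 108, 111], [106, 101, 103], [72, 67, 69], [51, 49, 50], [51, 48, 50], [51, 48, 49], [51, 48, 50], [50, 47, 49], [51, 49, 50], [52, 49, 50], [50, 47, 49]]
[53, 52, 52, 51, 52, 61, 92, 95, 86, 85, 82, 84, 86, 86, 86, 86, 86, 86, 85, 82, 80, 80, 80, 79, 81, 80, 80, 79, 79, 55, 31, 30, 30, 30, 30, 30, 30]
[233.42656793 302.46122851]
[260.62519312 213.64634885]
```

>>> {"fn": "step_arm", "kwargs": {
  "motion": [
    {"slide": [0,1.9,30],"dr": [0,0,0],"jaw": 50},
    {"slide": [0,1.9,55],"dr": [0,0,0],"jaw": 40},
    {"slide": [0,1.9,67],"dr": [0,0,0],"jaw": 30},
    {"slide": [0,1.9,71],"dr": [0,0,0],"jaw": 30},
    {"slide": [0,1.9,71],"dr": [0,0,0],"jaw": 30},
    {"slide": [0,1.9,71],"dr": [0,0,0],"jaw": 8},
    {"slide": [0,1.9,71],"dr": [0,0,0],"jaw": 8},
    {"slide": [0,1.9,71],"dr": [0,0,0],"jaw": 8}
  ]
}}

```text
clock: 13.45
position: [403.0, -240.7, 86.7]
ee_rot: [-0.062, 0.998, -0.001, 0.001]
contact_force: [-1.6, -2.0, 5.4]
gripper_width: 13.9
grasp_force: 58.7
```

Run:
```python
from h import *
s=arm.read_state();print(s['position'],s['gripper_width'],s['contact_force'])
dz=102-s['position'][2]; g=dz/2; r0=np.array([-60,s['position'][2]+g-74]); print(r0)
for t in np.arange(0,2.01,.1):
    c,n=np.cos(t),np.sin(t); r=np.array([c*r0[0]+n*r0[1],-n*r0[0]+c*r0[1]]); d=r-r0; print(round(t,2),'tool x',(-d[0]).round(1),'tool z',(-d[1]).round(1))
```

```text
[ 402.95250605 -240.69750865   86.73464854] 13.881004463798295 [-1.5950368  -2.04601551  5.40205223]
[-60.          20.36732427]
0.0 tool x -0.0 tool z -0.0
0.1 tool x -2.3 tool z -5.9
0.2 tool x -5.2 tool z -11.5
0.3 tool x -8.7 tool z -16.8
0.4 tool x -12.7 tool z -21.8
0.5 tool x -17.1 tool z -26.3
0.6 tool x -22.0 tool z -30.3
0.7 tool x -27.2 tool z -33.9
0.8 tool x -32.8 tool z -36.9
0.9 tool x -38.7 tool z -39.3
1.0 tool x -44.7 tool z -41.1
1.1 tool x -50.9 tool z -42.3
1.2 tool x -57.2 tool z -42.9
1.3 tool x -63.6 tool z -42.9
1.4 tool x -69.9 tool z -42.2
1.5 tool x -76.1 tool z -40.9
1.6 tool x -82.1 tool z -39.0
1.7 tool x -87.9 tool z -36.5
1.8 tool x -93.5 tool z -33.4
1.9 tool x -98.7 tool z -29.8
2.0 tool x -103.5 tool z -25.7
```

>>> {"fn": "step_arm", "kwargs": {
  "motion": [
    {"slide": [-2.3,0,-5.9],"dr": [0,0,0],"jaw": 8},
    {"slide": [-5.2,0,-11.5],"dr": [0,0,0],"jaw": 8},
    {"slide": [-12.7,0,-21.8],"dr": [0,0,0],"jaw": 8},
    {"slide": [-22,0,-30.3],"dr": [0,0,0],"jaw": 8},
    {"slide": [-32.8,0,-36.9],"dr": [0,0,0],"jaw": 8},
    {"slide": [-44.7,0,-41.1],"dr": [0,0,0],"jaw": 8},
    {"slide": [-57.2,0,-42.9],"dr": [0,0,0],"jaw": 8},
    {"slide": [-57.2,0,-42.9],"dr": [0,0,0],"jaw": 8}
  ]
}}

```text
clock: 14.45
position: [457.3, -234.0, 127.7]
ee_rot: [-0.062, 0.998, -0.0, -0.003]
contact_force: [-2.0, -6.7, -2.4]
gripper_width: 13.3
grasp_force: 58.5
```

>>> {"fn": "step_arm", "kwargs": {
  "motion": [
    {"slide": [-6.4,0,0],"dr": [0,0,0],"jaw": 8},
    {"slide": [-12.7,0,0.7],"dr": [0,0,0],"jaw": 8},
    {"slide": [-18.9,0,2],"dr": [0,0,0],"jaw": 8},
    {"slide": [-24.9,0,3.9],"dr": [0,0,0],"jaw": 8},
    {"slide": [-30.7,0,6.4],"dr": [0,0,0],"jaw": 8},
    {"slide": [-36.3,0,9.5],"dr": [0,0,0],"jaw": 8},
    {"slide": [-36.3,0,9.5],"dr": [0,0,0],"jaw": 8},
    {"slide": [-36.3,0,9.5],"dr": [0,0,0],"jaw": 8}
  ]
}}

```text
clock: 15.45
position: [496.5, -229.5, 121.1]
ee_rot: [-0.062, 0.998, -0.001, 0.001]
contact_force: [0.9, -2.2, 6.9]
gripper_width: 12.0
grasp_force: 58.4
```

Run:
```python
from h import *
s=arm.read_state();print(s['position'],s['gripper_width'],s['contact_force'],s['clock'])
ims=[]
for n,(x,y,w,h) in dict(side=(215,230,100,100),scene=(220,100,64,64)).items():
    _,im=snap(n,n+'5.png'); ims.append(cv2.resize(im[y:y+h,x:x+w],(400,400),interpolation=cv2.INTER_CUBIC))
cv2.imwrite('pics/c5.png',np.hstack(ims))
```

```text
[ 496.52660548 -229.52390767  121.11276239] 12.010935233430091 [ 0.90578509 -2.22392375  6.93865208] 15.45
```

View pics/c5.png

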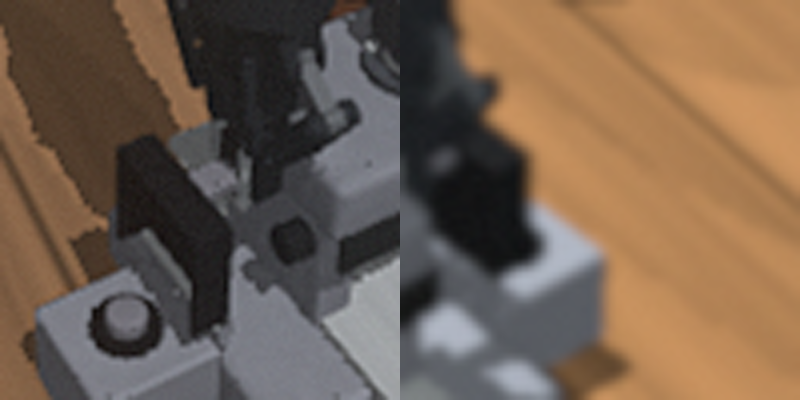

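>>> {"fn": "step_arm", "kwargs": {
  "motion": [
    {"slide": [0,0,0],"dr": [0,0,0],"jaw": 25},
    {"slide": [0,0,0],"dr": [0,0,0],"jaw": 36},
    {"slide": [0,0,0],"dr": [0,0,0],"jaw": 36},
    {"slide": [0,0,-5],"dr": [0,0,0],"jaw": 36},
    {"slide": [0,0,-20],"dr": [0,0,0],"jaw": 36},
    {"slide": [0,0,-45],"dr": [0,0,0],"jaw": 36},
    {"slide": [0,0,-75],"dr": [0,0,0],"jaw": 36},
    {"slide": [0,0,-80],"dr": [0,0,0],"jaw": 36}
  ]
}}

```text
clock: 16.55
position: [496.6, -229.3, 202.6]
ee_rot: [-0.062, 0.998, -0.001, 0.003]
contact_force: [-0.3, 0.6, 0.6]
gripper_width: 36.1
grasp_force: 0.0
```

Run:
```python
from h import *
s,b=snap('side','side6.png');print(s['position'],s['contact_force'],s['clock'])
a=cv2.imread('pics/side5.png')
o=np.array([594.0,-218.4]);t=np.radians(7.06);c,n=np.cos(t),np.sin(t)
W=lambda x,y,z:[o[0]+c*(x-50)-n*y,o[1]+n*(x-50)+c*y,z]
# predicted pixel of plate top-outer corners (y=+-36) for angles; dark mask score per angle
for th in np.arange(1.2,2.05,.1):
    q=[]
    for y in(-30,30):
        for r in(10,60):
            q.append(proj('side',W(-83-np.cos(th)*r,y,74+np.sin(th)*r)))
    poly=np.array([q[0],q[1],q[3],q[2]]); m=np.zeros(a.shape[:2],np.uint8);cv2.fillPoly(m,[poly.round().astype(int)],1)
    print(round(th,1),[(im.max(2)[m>0]<60).mean().round(2) for im in(a,b)], poly.round(0).tolist())
g=b.max(2)[255:330:3,220:290:2]
for i,r in enumerate(g): print(255+3*i,''.join('#' if v<45 else '+' if v<90 else '.' for v in r))
```

```text
[ 496.57401064 -229.25053319  202.61414883] [-0.26312231  0.60354115  0.62769926] 16.55
1.2 [np.float64(0.67), np.float64(0.73)] [[267.0, 308.0], [260.0, 295.0], [243.0, 274.0], [251.0, 287.0]]
1.3 [np.float64(0.83), np.float64(0.86)] [[267.0, 308.0], [262.0, 293.0], [246.0, 272.0], [251.0, 287.0]]
1.4 [np.float64(0.96), np.float64(0.97)] [[268.0, 307.0], [265.0, 292.0], [248.0, 271.0], [252.0, 287.0]]
1.5 [np.float64(0.99), np.float64(1.0)] [[268.0, 307.0], [268.0, 290.0], [251.0, 269.0], [252.0, 286.0]]
1.6 [np.float64(1.0), np.float64(1.0)] [[269.0, 307.0], [270.0, 289.0], [253.0, 268.0], [253.0, 286.0]]
1.7 [np.float64(1.0), np.float64(0.92)] [[269.0, 307.0], [273.0, 288.0], [256.0, 267.0], [253.0, 286.0]]
1.8 [np.float64(0.81), np.float64(0.74)] [[270.0, 306.0], [276.0, 287.0], [259.0, 267.0], [253.0, 286.0]]
1.9 [np.float64(0.69), np.float64(0.63)] [[270.0, 306.0], [278.0, 286.0], [261.0, 266.0], [254.0, 286.0]]
2.0 [np.float64(0.61), np.float64(0.55)] [[270.0, 306.0], [281.0, 286.0], [263.0, 266.0], [254.0, 286.0]]
255 .++++++++++++++++........#++++++...
258 ..++++++++++++++++
[... 237 characters left out ...]
#######.......++++++
279 ............###########..++..++++++
282 ............############+.++.++++++
285 ..+........+#############+++++++++#
288 ...+....++++##+..#########.+++++###
291 .......++++++++++.########...+++###
294 ........++++++++++.#######....+++##
297 .....+..+++++.+++++.+#####..+++++++
300 ......+..+.....+++++.+####....+++++
303 ................++++++####........+
306 ..........#.....#++++#####.........
309 .........##.....+#+++#####.........
312 ..+......##+....##.++###+..........
315 .+++......###+###+..++..+..........
318 .++++......+####...................
321 ..++++...................+.........
324 ...++++..................++........
327 ....++++.................+++.......
```

>>> {"fn": "step_arm", "kwargs": {
  "motion": [
    {"slide": [40,0,0],"dr": [0,0,0],"jaw": 10},
    {"slide": [77,0,0],"dr": [0,0,0],"jaw": 0},
    {"slide": [77,0,40],"dr": [0,0,0],"jaw": 0},
    {"slide": [77,0,80],"dr": [0,0,0],"jaw": 0},
    {"slide": [70,0,82],"dr": [0,0,0],"jaw": 0},
    {"slide": [62,0,82],"dr": [0,0,0],"jaw": 0},
    {"slide": [54,0,82],"dr": [0,0,0],"jaw": 0},
    {"slide": [46,0,82],"dr": [0,0,0],"jaw": 0}
  ]
}}

```text
clock: 17.6
position: [450.9, -234.5, 118.3]
ee_rot: [-0.062, 0.998, -0.0, 0.001]
contact_force: [-0.6, 0.2, 1.0]
gripper_width: -0.1
grasp_force: 0.0
```

>>> {"fn": "step_arm", "kwargs": {
  "motion": [
    {"slide": [-3,0,0],"dr": [0,0,0],"jaw": 0},
    {"slide": [-5,0,0],"dr": [0,0,0],"jaw": 0},
    {"slide": [-7,0,0],"dr": [0,0,0],"jaw": 0},
    {"slide": [-7,0,0],"dr": [0,0,0],"jaw": 0},
    {"slide": [-7,0,0],"dr": [0,0,0],"jaw": 0},
    {"slide": [5,0,0],"dr": [0,0,0],"jaw": 0},
    {"slide": [15,0,0],"dr": [0,0,0],"jaw": 0},
    {"slide": [25,0,0],"dr": [0,0,0],"jaw": 0}
  ]
}}

```text
clock: 18.6
position: [423.5, -237.7, 117.3]
ee_rot: [-0.061, 0.998, 0.0, -0.0]
contact_force: [0.1, -0.3, 0.0]
gripper_width: 0.0
grasp_force: 0.0
```

Run:
```python
from h import *
s,b=snap('side','side7.png');print(s['position'],s['contact_force'],s['clock'],s['joints'].round(2))
o=np.array([594.0,-218.4]);t=np.radians(7.06);c,n=np.cos(t),np.sin(t)
W=lambda x,y,z:[o[0]+c*(x-50)-n*y,o[1]+n*(x-50)+c*y,z]
d=s['position'][:2]-o; print('sander xy',50+c*d[0]+n*d[1],-n*d[0]+c*d[1])
for th in np.arange(1.2,2.05,.1):
    q=[proj('side',W(-83-np.cos(th)*r,y,74+np.sin(th)*r)) for y in(-30,30) for r in(10,60)]
    poly=np.array([q[0],q[1],q[3],q[2]]); m=np.zeros(b.shape[:2],np.uint8);cv2.fillPoly(m,[poly.round().astype(int)],1)
    print(round(th,1),(b.max(2)[m>0]<60).mean().round(2))
g=b.max(2)[255:330:3,220:290:2]
for i,r in enumerate(g): print(255+3*i,''.join('#' if v<45 else '+' if v<90 else '.' for v in r))
```

```text
[ 423.5163403  -237.67254004  117.25425759] [ 0.12924857 -0.30096134  0.02467703] 18.6 [-0.18  0.27 -0.48 -0.   -0.81 -1.27]
sander xy -121.55981246418457 1.8275042002943032
1.2 0.42
1.3 0.67
1.4 0.83
1.5 0.87
1.6 0.88
1.7 0.82
1.8 0.85
1.9 0.89
2.0 0.92
255 ++++###############+.....#+++......
258 ++++###########+##+#.....#+++++....
261 ++++###########++.+####..##+++++...
264 +++++############..+####+.+++++++..
267 +++++############...######++.++++++
270 ++++++.##########+...######+.++++++
273 ++++++++##+######++..+++####+...+++
276 ++++++++#######..+#...++#####+...++
279 ++++++++.#########++.++########++++
282 ++++++++++######################+++
285 ++++++++++.######################+#
288 ++++++++++.####+..#################
291 ++++++++++.####+...############+###
294 ++++++++...+#+++++..##########+++##
297 +++++++++.+++....++..#########+++++
300 .+++++++..++++....++..#######.+++++
303 ..++++.++++++++....++..#####......+
306 .........+#.....#...++.####+.......
309 .........##.....+#...+####+........
312 ..+......##+....##...+++...........
315 .+++......###+###+......+..........
318 .++++......+####...................
321 ..++++...................+.........
324 ...++++..................++........
327 ....++++.................+++.......
```

>>> {"fn": "step_arm", "kwargs": {
  "motion": [
    {"slide": [-3,0,25],"dr": [0,0,0],"jaw": 0},
    {"slide": [-3,0,42],"dr": [0,0,0],"jaw": 0},
    {"slide": [-3,0,47],"dr": [0,0,0],"jaw": 0},
    {"slide": [-3,0,50],"dr": [0,0,0],"jaw": 0},
    {"slide": [-3,0,52],"dr": [0,0,0],"jaw": 0},
    {"slide": [-3,0,53],"dr": [0,0,0],"jaw": 0},
    {"slide": [-3,0,54],"dr": [0,0,0],"jaw": 0},
    {"slide": [-3,0,54],"dr": [0,0,0],"jaw": 0}
  ]
}}

```text
clock: 19.65
position: [427.2, -237.2, 64.0]
ee_rot: [-0.062, 0.998, -0.0, -0.0]
contact_force: [-3.8, 1.2, 8.0]
gripper_width: -0.2
grasp_force: 4.2
```

>>> {"fn": "step_arm", "kwargs": {
  "motion": [
    {"slide": [0,0,0.5],"dr": [0,0,0],"jaw": 0},
    {"slide": [0,0,1],"dr": [0,0,0],"jaw": 0},
    {"slide": [0,0,1.5],"dr": [0,0,0],"jaw": 0},
    {"slide": [0,0,1.5],"dr": [0,0,0],"jaw": 0},
    {"slide": [0,0,1.5],"dr": [0,0,0],"jaw": 0},
    {"slide": [0,0,1.5],"dr": [0,0,0],"jaw": 0},
    {"slide": [0,0,1.5],"dr": [0,0,0],"jaw": 0},
    {"slide": [0,0,1.5],"dr": [0,0,0],"jaw": 0}
  ]
}}

```text
clock: 20.65
position: [427.2, -237.3, 63.8]
ee_rot: [-0.062, 0.998, -0.0, -0.0]
contact_force: [-6.0, 3.0, 18.1]
gripper_width: 0.4
grasp_force: 9.0
```

>>> {"fn": "step_arm", "kwargs": {
  "motion": [
    {"slide": [0,0,-5],"dr": [0,0,0],"jaw": 0},
    {"slide": [2,0,-20],"dr": [0,0,0],"jaw": 0},
    {"slide": [10,0,-50],"dr": [0,0,0],"jaw": 0},
    {"slide": [15,0,-90],"dr": [0,0,0],"jaw": 0},
    {"slide": [15,0,-130],"dr": [0,0,0],"jaw": 0},
    {"slide": [15,0,-160],"dr": [0,0,0],"jaw": 0},
    {"slide": [15,0,-160],"dr": [0,0,0],"jaw": 0},
    {"slide": [15,0,-160],"dr": [0,0,0],"jaw": 0}
  ]
}}

```text
clock: 21.65
position: [412.5, -238.8, 221.4]
ee_rot: [-0.061, 0.998, 0.0, 0.0]
contact_force: [0.4, 0.6, 0.7]
gripper_width: 0.4
grasp_force: 0.0
```

Run:
```python
from h import *
s,b=snap('side','side8.png');print(s['position'],s['contact_force'],s['clock'],abs(s['joint_vel']).max())
a=cv2.imread('pics/side7.png')
g=b.max(2)[255:330:3,220:290:2]
for i,r in enumerate(g): print(255+3*i,''.join('#' if v<45 else '+' if v<90 else '.' for v in r))
# crank/screw area vs. just after release (side4), small items vs start
c=cv2.imread('pics/side4.png');z=cv2.imread('pics/side0.png')
d=lambda p,q,y0,y1,x0,x1:float((cv2.absdiff(p,q).max(2)[y0:y1,x0:x1]>40).mean())
print('crank',d(b,c,215,260,300,345),'flute',d(b,z,110,225,295,325),'board',d(b,z,150,215,180,265))
```

```text
[ 412.47670472 -238.80318836  221.41690229] [0.42331957 0.56274015 0.73764308] 21.65 0.01854318048681774
255 +........................#+++......
258 .........................++++++....
261 +..................####..#++++++...
264 ++................######+.+++++++..
267 ++...............+########++.++++++
270 +++..............##########+.++++++
273 +++.............############+...+++
276 +++............+#############+...++
279 ++.............################++++
282 ++...........+##################+++
285 +++........+.+###################+#
288 +++.......+++++...#################
291 +++++......+++++...############+###
294 +++++.....++++++++..##########+++##
297 +++..+....+++....++..#########+++++
300 ......+...........++..#######.+++++
303 ...................++..#####......+
306 ..........#.....#....+.####+.......
309 .........##.....+#...+####+........
312 ..+......##+....##...+++...........
315 .+++......#######+......+..........
318 .++++......+####...................
321 ..++++...................+.........
324 ...++++..................++........
327 ....++++.................+++.......
crank 0.0 flute 0.22434782608695653 board 0.7321266968325791
```

```bash
python3 -c "
from bench import arm
print(arm.job_done())"
```

```text
the job is handed in; nothing more can be done
None
```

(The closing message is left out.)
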